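# Close up a twin-pack in the bundling jig

### The job

Make up the twin-pack for banding: take the green-sleeved carton out of the grey supply tray, stand it on the bed of the bundling jig beside the green carton already there, in line with it, and butt its 46 mm wide side flush against it so that no gap is left. Only then press the jig's red sprung lever down until its detent holds it down by itself, and let go. Do not drop the carton, keep the first carton home against the jig's metal end stop, and leave everything else standing where it is.

Things in the scene. Friction and masses are not known exactly. Their poses are not given: they have to be found in the camera images.
- carton_loose: Kraft carton with green sleeve and top tape, to be moved, 46 mm along its own x, 60 mm along its own y, 100 mm tall; origin at the centre of its underside, z up. It starts upright in the grey tray, in any of the three places of a row of cartons, which have 5 mm between their 60 mm wide faces: in the tray no finger fits at its x faces, but its y faces (60 mm apart) are free to grip from above.
- carton_set: Green-sleeved kraft carton already standing in the jig, against the end stop, axes as the jig's, 46 mm along its own x, 60 mm along its own y, 100 mm tall; origin at the centre of its underside, z up. The loose carton belongs at its -y side: origins 60 mm apart along y, x in line (either way round). Loose, about 0.2 kg.
- jig: Bundling jig, fixed: grey bed 120 x 320 mm, top 12 mm above the table, y = -190 to +130 mm; origin on the table, z up. Aluminium end stop (82 mm high), face at y = +100 mm; the row of cartons is built from there towards -y along x = 0. Two aluminium cheeks (97 mm high, x = +-24, y = -70 to -42 mm) carry the lever.
- jig_bay (a point): Point on the bed's top at jig (0, 10) mm, where the loose carton belongs; axes as the jig's. With the lever up the free bed between the standing carton (y = +40 mm) and the lever's pad and cheeks (y = -42 mm) is 82 mm long: room for a carton let down from above held by its x faces, but not for fingers at its y faces.
- lever (a joint): Angle of the red sprung lever: 0 = up (sprung), 0.6 rad = pressed right down. The spring resists up to 0.40 rad (about 8 N at the press point), past that the detent snaps it to 0.6 and holds it. It swings about the jig's x axis through jig point (0, -56, 85) mm; pressed, its rubber keeper pad stands at jig y = -24 mm, 4 mm clear of a flush carton.
- lever_press (a point): Point on the top face of the lever's red handle (26 mm wide, 74 mm long) at which to press down, 95 mm out from the pivot. In the jig's frame at about (0, -128, 148) mm with the lever up and (0, -151, 96) mm with it down.
- tray: Grey open supply tray, 172 x 150 mm, walls 30 mm high, floor 5 mm thick, heavy; origin at the centre of its underside. The cartons stand in a row along its x at x = -51, 0, +51 mm, y = 0, axes as the tray's.
- carton_blue1: Carton with blue sleeve and top tape in the tray, same size as the green ones, leave alone; origin at the centre of its underside.
- carton_blue2: Another blue-sleeved carton in the tray, leave alone; origin at the centre of its underside.
- amber_bottle: Amber bottle, 56 mm diameter, 135 mm tall, leave alone; origin at the centre of its underside.
- green_jar: Glass jar with green label, 68 mm diameter, 75 mm tall, leave alone; origin at the centre of its underside.
- label_roll: White roll of labels standing on its flat side, 100 mm diameter, 55 mm tall, leave alone; origin at the centre of its underside.
Mind the look-alikes: they are no part of the job. Leave any pink or yellow look-alike of the carton_loose alone.

How it is judged:
On the way, in this order (a step that is already met when the one before it is completed fails the run):
1. the loose green carton stands on the jig's bed, flush and in line with the other, while the lever is still up (y of carton_loose in the frame of carton_set between -0.063 and -0.056 m and x of carton_loose in the frame of carton_set between -0.006 and 0.006 m and angle between the x axis of carton_loose and the x axis of carton_set, either way round below 0.06 rad and angle between each of carton_loose, carton_set's own z axis and vertical below 0.05 rad and z of carton_loose in the frame of jig between 0.009 and 0.016 m and y of carton_set in the frame of jig above 0.065 m and angle between the x axis of carton_set and the x axis of jig, either way round below 0.06 rad and x of carton_set in the frame of jig between -0.008 and 0.008 m and value of joint lever below 0.25 rad), for 0.2 s.
2. the lever is pressed down and its detent holds it (value of joint lever above 0.53 rad), for 0.2 s.
At the end, for the whole second after the job is handed in: Both green cartons stand upright at rest on the jig's bed: the gap between them under 3 mm, in line within 6 mm and 0.06 rad (3.4 degrees), the first one still within 5 mm of the end stop, 8 mm of the jig's mid line and 0.06 rad of square; the lever is held down by its detent (above 0.53 rad) (y of carton_loose in the frame of carton_set between -0.063 and -0.056 m and x of carton_loose in the frame of carton_set between -0.006 and 0.006 m and angle between the x axis of carton_loose and the x axis of carton_set, either way round below 0.06 rad and angle between each of carton_loose, carton_set's own z axis and vertical below 0.05 rad and z of carton_loose in the frame of jig between 0.009 and 0.016 m and y of carton_set in the frame of jig above 0.065 m and angle between the x axis of carton_set and the x axis of jig, either way round below 0.06 rad and x of carton_set in the frame of jig between -0.008 and 0.008 m and linear speed of each of carton_loose, carton_set below 0.01 m/s and angular speed of carton_loose below 0.1 rad/s and value of joint lever above 0.53 rad and velocity of joint lever below 0.1 rad/s); the robot touches nothing.
It fails at once if a blue-sleeved carton is moved by more than 25 mm or tipped over (distance of any of carton_blue1, carton_blue2 from where it was at the start of the episode above 0.025 m or angle between any of carton_blue1, carton_blue2's own z axis and vertical above 0.35 rad).
It fails at once if the amber bottle, the jar or the label roll is moved by more than 25 mm or tipped over (distance of any of amber_bottle, green_jar, label_roll from where it was at the start of the episode above 0.025 m or angle between any of amber_bottle, green_jar, label_roll's own z axis and vertical above 0.35 rad).
It fails at once if the loose carton is dropped or knocked (faster than 0.5 m/s with no finger on it) (contact force between the fingers and carton_loose below 0.05 N and linear speed of carton_loose above 0.5 m/s).
It also fails if it takes over 69 s, if anything falls off the work surface, if the arm or the gripper's body presses on something with over 40 N, if the wrist force passes 120 N, or if a joint passes its speed limit or range.

### The arm

A 6-joint arm with a two-finger parallel gripper is mounted at the origin on the work surface. World frame = base frame: x ahead of the robot, y to its left, z up, the work surface at z = 0. Lengths are in m, angles in rad, forces in N, time in s.
With the tool pointing down it reaches from about 0.375 to 0.9 m from the base axis. Payload 3.1 kg.
Tool frame: the origin (TCP) lies between the finger pads; the fingertips stand 8 mm ahead of it and the grasp point (between the pads) lies 11 mm behind it; z points along the fingers, y is the line along which they close (so a half turn about z gives the same grasp; the last joint's range is limited). The gripper opens to 87 mm and grips with 3 to 60 N. Pads are 19 mm wide; open, the fingers measure 117 mm over their backs; the gripper's body (75 mm by 190 mm) begins 51 mm behind the grasp point.
Start: joints at [1.097, 0.527, 1.433, -0, 1.181, -0.178], TCP at [0.182, 0.598, 0.231] pointing down, gripper open.
Joint ranges: [-3.08, 3.08], [-0.75, 2.2], [0.22, 2.44], [-1.43, 4.57], [0, 2.65], [-2.85, 2.85]. Speed limits (rad/s): [2.79, 2.79, 3.14, 3.14, 3.14, 3.14].

### API

Orientations are given as a unit quaternion [x, y, z, w].
In Python, from rig import robot gives the robot as it stands.
- The arm moves only by the tool move_arm, never from a script. Its argument "motion" is text: rows parted by semicolons, each of 5 numbers parted by spaces: the opening, from -1 (shut) to 1 (fully open), then the shift along the tool's x, y, z normalised to -1 to 1, where 1 is 0.2 m, then the turn about the tool's z normalised to -1 to 1, where 1 is pi rad. A call has 1 to 12 rows; each row is the pose to reach, as a shift and turn from the pose commanded when the call began, along the tool's axes at that moment, turning the shorter way round; what a row does not reach only later rows make up. A row lasts 1/12 s, in which the tool goes at most 41.7 mm and 7.16 degrees, less where a joint would pass 70% of its speed; a pose out of reach is approached as far as the arm can. A call with a number of a shift or a turn outside -1 to 1 is refused whole. A call with a gripper value outside its range is refused whole. The fingers move at their own pace and stop on an object; "newtons" is the grip in N (left out, the last holds). Time passes only in rows, so rows that repeat a pose let the fingers close. It gives the time, the measured TCP pose, the force, the opening and the grip force at its end, in the units of the state.
- robot.get_obs(): the state, without advancing time (a new reading comes with each control period).
- robot.camera(name): name is "scene" or "side" or "wrist"; returns (picture, depth): 384x512x3 uint8, red, green, blue; 384x512 float32, m along the optical axis (not along the pixel's ray), 0 where there is no reading.
- robot.camera_model(name): a dict with "mtx" (3x3 intrinsics, pixels), "position" and "attitude" of the camera in the world. Camera axes: x right, y down, z forward; pixel columns grow to the right and rows downward; lengths in m; the calibration is good to about 2 mm. The wrist camera is an equidistant fisheye: a pixel r from the principal point sees the ray r / f radians off the axis. A picture is of the moment at which its call begins: read the wrist's pose just before it. camera_model takes no time and is no camera call; for the wrist camera it gives the pose at the moment of the call.
- robot.hand_in(): hands the job in; it is judged then, once.
The state is a dict: "time": time; "q": joint angles; "joint_velocities": joint speeds; "joint_torque": joint torques, N m; "position": TCP position; "tool_rot": TCP orientation; "ft_force": force on the tool from outside, world axes, zero at the start; "moment": the same for the moment, N m; "grip_width": finger opening in m; "grip_force": force on a finger pad.
Only numpy, scipy, OpenCV 4.12 (cv2) and the standard library are available. Lean on these libraries where they do the work, as an engineer would, in place of code of your own. Each camera call takes 0.05 s, during which the arm holds its last target. There are 200 camera calls.

## Working session

There is one attempt and no reset: what is moved stays moved. The work goes in short steps, Python scripts to look and compute and a tool call to move; the robot and the scene stay as the last step left them, time stands still between calls to the robot, and variables do not carry over. Pictures are saved under pics/ and viewed, at most 10 in all, crops included, and the job is handed in when it is done.

Besides the shell and the picture viewer there is one more tool, called after "Call:" by a JSON object that holds its "fn" and its "kwargs". move_arm: Moves the arm, as the interface text tells. Its arguments: {"type":"object","properties":{"motion":{"type":"string"},"newtons":{"type":"number"}},"required":["motion"]}

```bash
mkdir -p pics; ls; cat > h.py <<'E'
import numpy as np, cv2
from rig import robot
from scipy.spatial.transform import Rotation as R
def cloud(name):
    m=robot.camera_model(name); im,d=robot.camera(name)
    K=np.array(m["mtx"]); v,u=np.mgrid[:384,:512]
    P=np.stack([(u-K[0,2])/K[0,0]*d,(v-K[1,2])/K[1,1]*d,d],-1)
    a=np.array(m["attitude"]); Rm=R.from_quat(a).as_matrix() if a.size==4 else a
    return im,d,P@Rm.T+np.array(m["position"])
E
python3 - <<'E'
from h import *
o=robot.get_obs(); print(o)
for n in("scene","side"):
    im,d,P=cloud(n); np.savez(n+".npz",im=im,d=d,P=P)
    print(n,robot.camera_model(n))
    cv2.imwrite(f"pics/{n}0.png",im[:,:,::-1])
print(robot.camera_model("wrist"))
a=[cv2.imread(f"pics/{n}0.png") for n in("scene","side")]
cv2.imwrite("pics/both.png",cv2.resize(np.vstack(a),(400,600)))
E
```

```text
pics
{'time': 0.0, 'q': array([ 1.09746731e+00,  5.28455750e-01,  1.43390841e+00, -1.17573134e-05,
        1.18137938e+00, -1.78515237e-01]), 'joint_velocities': array([ 0.00154399,  0.00133681, -0.00031617,  0.00049761, -0.00122898,
        0.00018436]), 'joint_torque': array([-1.36513547e-03, -4.40041065e+01, -1.76592797e+01,  6.29860489e-02,
        5.84425055e-02, -1.46657344e-04]), 'position': array([0.18125381, 0.59739315, 0.22957607]), 'tool_rot': array([ 1.46871341e-01,  9.89155020e-01, -1.02056603e-03, -3.39187491e-04]), 'ft_force': array([ 0.02433396, -0.41793136,  0.05304433]), 'moment': array([-0.04939539,  0.00610025, -0.0377687 ]), 'grip_force': 0.0, 'grip_width': 0.08703904866398085}
scene {'mtx': array([[458.59172543,   0.        , 250.44988628],
       [  0.        , 458.59172543, 194.97373327],
       [  0.        ,   0.        ,   1.        ]]), 'position': array([1.20093091, 0.21351941, 0.97531001]), 'attitude': array([ 0.56536091,  0.75444861, -0.26932087, -0.19657213])}
side {'mtx': array([[353.94509129,   0.        , 257.60332386],
       [  0.        , 353.94509129, 191.70039022],
       [  0.        ,   0.        ,   1.        ]]), 'position': array([ 0.11837442, -0.54493933,  0.73987742]), 'attitude': array([ 0.86429678, -0.30349193,  0.12560256, -0.38093009])}
{'mtx': array([[297.31863964,   0.        , 253.63041966],
       [  0.        , 297.31863964, 192.34618388],
       [  0.        ,   0.        ,   1.        ]]), 'position': array([0.10046367, 0.62295867, 0.38304636]), 'attitude': array([0.79384492, 0.58862182, 0.09033601, 0.12318278])}
```

View pics/scene0.png

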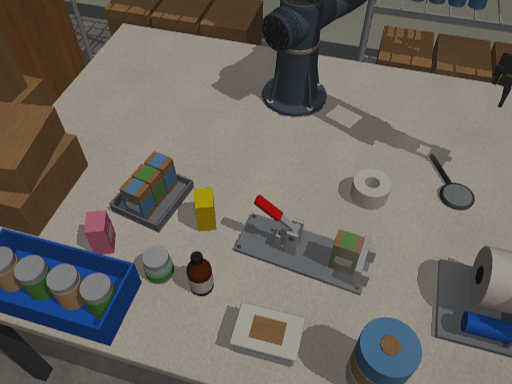

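View pics/side0.png

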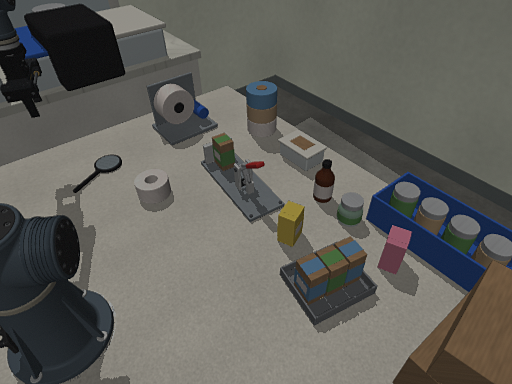

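Candidates for the green carton, in scene pixels: the tray's middle carton with the green sleeve (150,175); its blue neighbours (137,195) and (161,165); the pink (99,232) and yellow (205,208) look-alikes; the green carton standing in the jig (348,252); and the green-label jar (157,264). I choose the tray's middle one at (150,175). The lever handle is at (268,208).

```bash
cat > m.py <<'E'
from h import *
for n in("scene","side"):
    z=np.load(n+".npz"); im,P=z["im"],z["P"]
    H=cv2.cvtColor(im,cv2.COLOR_RGB2HSV); h,s,v=[H[...,i].astype(int) for i in range(3)]
    Z=P[...,2]
    def rep(name,m,rect=True):
        k,l,st,c=cv2.connectedComponentsWithStats(m.astype(np.uint8))
        for i in range(1,k):
            if st[i,4]<25: continue
            q=P[l==i]; r=cv2.minAreaRect((q[:,:2]*1000).astype(np.float32))
            print(n,name,c[i].round(),st[i,4],"mean",q.mean(0).round(4),"rect",np.round(r[0],1),np.round(r[1],1),round(r[2],1))
    top=(Z>.097)&(Z<.12)
    rep("greentop",top&(h>35)&(h<80)&(s>80))
    rep("bluetop",top&(h>95)&(h<125)&(s>60))
    rep("anytop.1",(Z>.1)&(Z<.118)&(s>50)&(v>60))
    rep("red",(h<8)&(s>170)&(Z>.05)&(Z<.25))
    rep("bed",(Z>.008)&(Z<.0155)&(s<60))
    rep("stop",(Z>.07)&(Z<.1)&(s<50))
    rep("roll/any",(Z>.03)&(Z<.3))
z=np.load("scene.npz");cv2.imwrite("pics/crop.png",cv2.resize(np.hstack([z["im"][140:240,90:240,::-1],z["im"][180:300,220:390,::-1][:100,:150]]),None,fx=2.6,fy=2.6,interpolation=2))
E
python3 m.py
```

```text
scene greentop [146. 173.] 170 mean [ 0.5336 -0.2685  0.1073] rect [ 531.9 -267.7] [31.5 48.4] 75.6
scene greentop [348. 241.] 233 mean [0.6009 0.2569 0.1139] rect [599.5 257. ] [29.8 48. ] 83.5
scene bluetop [157. 160.] 144 mean [ 0.4845 -0.2576  0.1071] rect [ 484.1 -257.1] [32.2 46.5] 82.4
scene bluetop [134. 186.] 177 mean [ 0.5838 -0.2778  0.1072] rect [ 581.6 -277.3] [30.4 49.8] 78.1
scene anytop.1 [ 43. 180.] 528 mean [ 0.6261 -0.5052  0.1091] rect [ 606.2 -501.5] [ 60.3 266.9] 77.3
scene anytop.1 [146. 174.] 1059 mean [ 0.537  -0.2664  0.1067] rect [ 533.3 -267.3] [ 62.6 150.4] 78.5
scene anytop.1 [203. 197.] 329 mean [ 0.5649 -0.1021  0.1024] rect [ 563.6 -102.7] [62.5 45.8] 22.3
scene anytop.1 [ 95. 221.] 375 mean [ 0.7028 -0.322   0.1025] rect [ 701.3 -322.4] [61.1 47.9] 22.4
scene anytop.1 [348. 242.] 539 mean [0.6028 0.257  0.1127] rect [599.6 257.3] [59.3 48.8] 84.7
scene anytop.1 [201. 268.] 38 mean [ 0.7519 -0.038   0.1039] rect [751.2 -36.8] [10.6 22.7] 55.9
scene anytop.1 [364. 376.] 77 mean [0.883  0.3299 0.1084] rect [879.4 326.9] [50.3  7.4] 51.0
scene red [268. 
[... 10074 characters left out ...]
] 15.5
side roll/any [351. 206.] 583 mean [ 0.7264 -0.1656  0.0617] rect [ 733.6 -160.5] [62.  62.9] 73.7
side roll/any [290. 220.] 773 mean [ 0.5541 -0.1118  0.0797] rect [ 563.6 -103.2] [64.4 47.8] 22.2
side roll/any [ 45. 307.] 8583 mean [ 0.0171 -0.0574  0.168 ] rect [ 24.7 -33. ] [196.5 150.5] 20.1
side roll/any [329. 267.] 2782 mean [ 0.5207 -0.2765  0.088 ] rect [ 541.6 -251.5] [114.2 161.1] 78.7
side roll/any [292. 284.] 26 mean [ 0.4542 -0.2333  0.031 ] rect [ 454.4 -232.9] [45.1  4.1] 79.6
side roll/any [348. 300.] 39 mean [ 0.5237 -0.3393  0.031 ] rect [ 526.5 -339.9] [ 5.3 58.1] 78.9
side roll/any [320. 314.] 29 mean [ 0.4509 -0.323   0.031 ] rect [ 453.7 -320.7] [13.1 36.1] 74.8
```

View pics/crop.png

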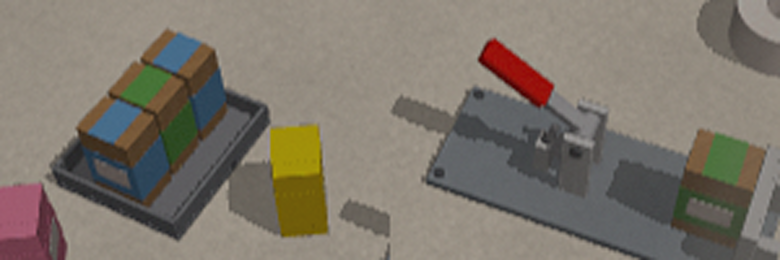

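The crop confirms the choice: the green-taped carton is the middle of the row (crop about (140,85)), with blue ones on both sides. Both views agree on the poses:
- Loose carton at (0.533,-0.269), row axis -11.5°.
- Jig carton at (0.599,0.256), jig y axis at 83.6°.
- Bay at (0.592,0.197).

The carton needs a regrasp on free table, about (0.44,0).

```bash
cat >> h.py <<'E'
def to(x,y,z,th):
    "normalised shift/turn from the present pose to TCP target, th = world angle of tool y, deg"
    o=robot.get_obs(); M=R.from_quat(o["tool_rot"]).as_matrix(); p=o["position"]
    t=np.degrees(np.arctan2(M[1,1],M[0,1])); d=(th-t+90)%180-90
    print("t",round(o["time"],2),"at",p.round(4),"th",round(t,1),"F",o["ft_force"].round(1),"w",round(o["grip_width"],4),
      "| shift",((M.T@(np.array([x,y,z])-p))/.2).round(3),"turn",round(-d/180,3))
E
```

Call:
{"fn": "move_arm", "kwargs": {"motion": "1 -1 -0.8 0 0;1 -1 -0.8 0 0;1 -1 -0.8 0 0;1 -1 -0.8 0 0;1 -1 -0.8 0 0;1 -1 -0.8 0 0;1 -1 -0.8 0 0", "newtons": 15}}

```text
time: 0.68
position: [0.3291, 0.3821, 0.2302]
tool_rot: [0.149, 0.989, -0.002, 0.0]
ft_force: [-0.5, -0.1, 0.3]
grip_width: 0.0868
grip_force: 0.0
```

Call:
{"fn": "move_arm", "kwargs": {"motion": "1 -0.9 -1 0 0;1 -0.9 -1 0 0;1 -0.9 -1 0 0;1 -0.9 -1 0 0;1 -0.9 -1 0 0;1 -0.9 -1 0 0;1 -0.9 -1 0 0"}}

```text
time: 1.27
position: [0.4427, 0.1399, 0.2306]
tool_rot: [0.148, 0.989, -0.0, 0.001]
ft_force: [0.3, 0.4, -0.7]
grip_width: 0.0871
grip_force: 0.0
```

```bash
python3 -c "
from h import *
to(.533,-.269,.19,78.5)"
```

```text
t 1.27 at [0.4427 0.1399 0.2306] th 72.9 F [ 0.3  0.4 -0.7] w 0.0871 | shift [-1.031 -1.822  0.206] turn -0.031
```

Call:
{"fn": "move_arm", "kwargs": {"motion": "1 -0.52 -0.91 0 0;1 -0.52 -0.91 0 0;1 -0.52 -0.91 0 0;1 -0.52 -0.91 0 0;1 -0.52 -0.91 0 0;1 -0.52 -0.91 0 0"}}

```text
time: 1.77
position: [0.4905, -0.0681, 0.2308]
tool_rot: [0.15, 0.989, -0.002, 0.003]
ft_force: [0.2, -0.2, 1.0]
grip_width: 0.087
grip_force: 0.0
```

Call:
{"fn": "move_arm", "kwargs": {"motion": "1 -0.52 -0.91 0.2 -0.03;1 -0.52 -0.91 0.2 -0.03;1 -0.52 -0.91 0.2 -0.03;1 -0.52 -0.91 0.2 -0.03;1 -0.52 -0.91 0.2 -0.03;1 -0.52 -0.91 0.2 -0.03;1 -0.52 -0.91 0.2 -0.03;1 -0.52 -0.91 0.2 -0.03"}}

```text
time: 2.43
position: [0.5333, -0.2643, 0.1898]
tool_rot: [0.1, 0.995, 0.001, -0.001]
ft_force: [-0.5, 0.4, -0.1]
grip_width: 0.0869
grip_force: 0.0
```

```bash
python3 - <<'E'
from h import *
to(.533,-.269,.066,78.5)
im,_=robot.camera("wrist"); cv2.imwrite("pics/w1.png",im[:,:,::-1])
E
```

```text
t 2.43 at [ 0.5333 -0.2643  0.1898] th 78.5 F [-0.5  0.4 -0.1] w 0.0869 | shift [-0.004 -0.024  0.619] turn -0.0
```

View pics/w1.png

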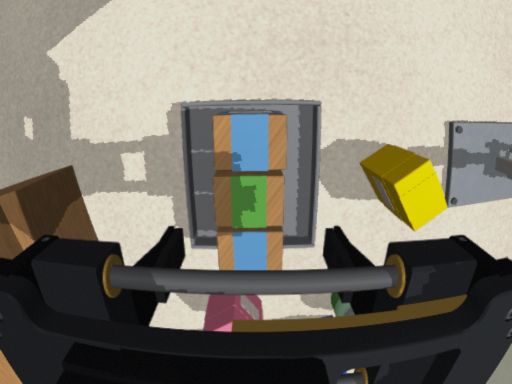

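The wrist view shows the green carton at (248,200), with its y faces square to the fingers and both finger paths free. I descend and grip.

Call:
{"fn": "move_arm", "kwargs": {"motion": "1 0 -0.02 0 0;1 0 -0.02 0.2 0;1 0 -0.02 0.35 0;1 0 -0.02 0.5 0;1 0 -0.02 0.62 0;1 0 -0.02 0.62 0;1 0 -0.02 0.62 0;0.3 0 -0.02 0.62 0;-1 0 -0.02 0.62 0;-1 0 -0.02 0.62 0;-1 0 -0.02 0.62 0;-1 0 -0.02 0.62 0", "newtons": 15}}

```text
time: 3.48
position: [0.5335, -0.2698, 0.0677]
tool_rot: [0.1, 0.995, -0.0, 0.001]
ft_force: [1.0, 3.9, 1.8]
grip_width: 0.0613
grip_force: 1.3
```

Call:
{"fn": "move_arm", "kwargs": {"motion": "-1 0 0 0 0;-1 0 0 0 0;-1 0 0 0 0"}}

```text
time: 3.73
position: [0.5335, -0.2696, 0.0676]
tool_rot: [0.1, 0.995, -0.0, 0.001]
ft_force: [0.5, 1.6, 6.2]
grip_width: 0.0598
grip_force: 15.0
```

```bash
python3 -c "
from h import *
to(.44,0,.19,78.5)"
```

```text
t 3.73 at [ 0.5335 -0.2696  0.0676] th 78.5 F [0.5 1.6 6.2] w 0.0598 | shift [ 0.726  1.227 -0.613] turn -0.0
```

Call:
{"fn": "move_arm", "kwargs": {"motion": "-1 0 0 -0.1 0;-1 0 0 -0.25 0;-1 0 0 -0.4 0;-1 0 0 -0.55 0;-1 0 0 -0.65 0;-1 0 0 -0.65 0;-1 0.1 0.15 -0.65 0;-1 0.2 0.35 -0.65 0;-1 0.3 0.5 -0.65 0;-1 0.4 0.65 -0.65 0;-1 0.45 0.75 -0.65 0;-1 0.45 0.75 -0.65 0"}}

```text
time: 4.73
position: [0.4695, -0.0989, 0.1942]
tool_rot: [0.099, 0.995, 0.002, -0.005]
ft_force: [-0.2, -0.5, -3.2]
grip_width: 0.0603
grip_force: 15.0
```

Call:
{"fn": "move_arm", "kwargs": {"motion": "-1 0.1 0.15 0 0;-1 0.2 0.35 0 0;-1 0.28 0.48 0 0;-1 0.28 0.48 0 0;-1 0.28 0.48 0.1 0;-1 0.28 0.48 0.25 0;-1 0.28 0.48 0.4 0;-1 0.28 0.48 0.5 0;-1 0.28 0.48 0.55 0;-1 0.28 0.48 0.55 0"}}

```text
time: 5.57
position: [0.4371, 0.0005, 0.0835]
tool_rot: [0.1, 0.995, 0.0, -0.003]
ft_force: [-0.0, -0.1, -4.3]
grip_width: 0.0598
grip_force: 15.0
```

```bash
python3 -c "
from h import *
to(.44,0,.0635,78.5)"
```

```text
t 5.57 at [0.4371 0.0005 0.0835] th 78.5 F [-0.  -0.1 -4.3] w 0.0598 | shift [-0.015  0.     0.1  ] turn -0.0
```

Call:
{"fn": "move_arm", "kwargs": {"motion": "-1 0 0 0.05 0;-1 0 0 0.08 0;-1 0 0 0.1 0;-1 0 0 0.1 0;-1 0 0 0.104 0;-1 0 0 0.104 0;0 0 0 0.104 0;0.6 0 0 0.1 0;0.6 0 0 0.1 0;0.6 0 0 0.1 0;0.6 0 0 0.1 0;0.6 0 0 0.1 0"}}

```text
time: 6.57
position: [0.4392, 0.0006, 0.0668]
tool_rot: [0.1, 0.995, -0.0, 0.0]
ft_force: [0.0, -0.0, 0.4]
grip_width: 0.0692
grip_force: 0.0
```

Call:
{"fn": "move_arm", "kwargs": {"motion": "0.6 0 0 -0.1 0;0.6 0 0 -0.25 0;0.6 0 0 -0.45 0;0.6 0 0 -0.55 0;0.6 0 0 -0.55 0;0.6 0 0 -0.55 0"}}

```text
time: 7.07
position: [0.4396, 0.0005, 0.1776]
tool_rot: [0.1, 0.995, -0.0, 0.002]
ft_force: [0.2, -0.3, -0.3]
grip_width: 0.0694
grip_force: 0.0
```

```bash
python3 - <<'E'
from h import *
for n in("scene","side"):
    im,d,P=cloud(n); H=cv2.cvtColor(im,cv2.COLOR_RGB2HSV); h,s,v=[H[...,i].astype(int) for i in range(3)];Z=P[...,2]
    for nm,m in (("top",(Z>.094)&(Z<.107)&(s>50)&(v>60)),("grn",(Z>.09)&(Z<.107)&(h>35)&(h<80)&(s>80))):
        m=m&(abs(P[...,0]-.44)<.08)&(abs(P[...,1])<.08)
        q=P[m]; print(n,nm,len(q))
        if len(q)>10: r=cv2.minAreaRect((q[:,:2]*1000).astype(np.float32)); print(np.round(r[0],1),np.round(r[1],1),round(r[2],1),q[:,2].mean())
to(.437,0,.14,-11.5)
E
```

```text
scene top 353
[438.8   1.2] [60.7 48.4] 78.4 0.10160310938830348
scene grn 155
[439.4   0.6] [29.9 46.5] 77.7 0.10234811418229449
side top 329
[437.9  -0.7] [62.7 45.8] 78.1 0.1001794880320946
side grn 157
[437.5   0. ] [31.  45.4] 79.5 0.10077625920898586
t 7.17 at [0.4381 0.0009 0.1758] th 78.5 F [ 0.3 -0.2  0.1] w 0.0697 | shift [ 0.004 -0.005  0.179] turn -0.5
```

The carton stands at (0.4385,0.000), 78.4°. I turn by +0.5, away from joint 6's limit, and regrip on the x faces.

Call:
{"fn": "move_arm", "kwargs": {"motion": "0.8 0 0 0 0.5;0.8 0 0 0 0.5;0.8 0 0 0 0.5;0.8 0 0 0 0.5;0.8 0 0 0 0.5;0.8 0 0 0 0.5;0.8 0 0 0 0.5;0.8 0 0 0 0.5;0.8 0 0 0 0.5;0.8 0 0 0 0.5;0.8 0 0 0 0.5;0.8 0 0 0 0.5"}}

```text
time: 8.17
position: [0.4377, 0.0009, 0.1747]
tool_rot: [0.754, 0.657, -0.001, -0.002]
ft_force: [-0.9, -0.3, -0.0]
grip_width: 0.0786
grip_force: 0.0
```

```bash
python3 -c "
from h import *
to(.4385,0.0003,.066,-11.6)"
```

```text
t 8.17 at [0.4377 0.0009 0.1747] th -7.8 F [-0.9 -0.3 -0. ] w 0.0786 | shift [-0.003  0.007  0.544] turn 0.021
```

Call:
{"fn": "move_arm", "kwargs": {"motion": "0.8 0 0 0 0.021;0.8 0 0 0.1 0.021;0.8 0 0 0.25 0.021;0.8 0 0 0.4 0.021;0.8 0 0 0.5 0.021;0.8 0 0 0.54 0.021;0.8 0 0 0.54 0.021;-1 0 0 0.54 0.021;-1 0 0 0.54 0.021;-1 0 0 0.54 0.021;-1 0 0 0.54 0.021;-1 0 0 0.54 0.021", "newtons": 15}}

```text
time: 9.17
position: [0.4395, 0.0005, 0.0694]
tool_rot: [0.773, 0.635, 0.001, 0.001]
ft_force: [0.6, 0.0, 0.1]
grip_width: 0.0524
grip_force: 0.0
```

Call:
{"fn": "move_arm", "kwargs": {"motion": "-1 0 0 0 0;-1 0 0 0 0;-1 0 0 0 0;-1 0 0 0 0"}}

```text
time: 9.5
position: [0.4391, 0.0006, 0.0691]
tool_rot: [0.773, 0.635, 0.0, 0.0]
ft_force: [-1.4, 0.4, 6.4]
grip_width: 0.0457
grip_force: 15.0
```

Call:
{"fn": "move_arm", "kwargs": {"motion": "-1 0 0 -0.1 0;-1 0 0 -0.25 0;-1 0 0 -0.45 0;-1 0 0 -0.65 0;-1 0 0 -0.8 0;-1 0 0 -0.9 0;-1 0 0 -0.9 0;-1 0 0 -0.9 0"}}

```text
time: 10.17
position: [0.4389, 0.0007, 0.2488]
tool_rot: [0.773, 0.635, 0.0, 0.001]
ft_force: [-0.1, 1.0, -3.6]
grip_width: 0.046
grip_force: 15.0
```

```bash
python3 -c "
from h import *
to(.5910,.1877,.24,-6.4)"
```

```text
t 10.17 at [0.4389 0.0007 0.2488] th -11.2 F [-0.1  1.  -3.6] w 0.046 | shift [1.065 0.564 0.045] turn -0.027
```

Call:
{"fn": "move_arm", "kwargs": {"motion": "-1 0.15 0.08 0 0;-1 0.33 0.17 0 0;-1 0.5 0.26 0 0;-1 0.67 0.36 0 0;-1 0.85 0.45 0 0;-1 1 0.55 0 0;-1 1 0.56 0 0;-1 1 0.56 0 -0.027;-1 1 0.56 0 -0.027;-1 1 0.56 0 -0.027"}}

```text
time: 11.0
position: [0.586, 0.1748, 0.2454]
tool_rot: [0.746, 0.666, -0.002, -0.002]
ft_force: [-0.2, 1.1, -2.3]
grip_width: 0.0456
grip_force: 15.0
```

```bash
python3 - <<'E'
from h import *
to(.5913,.1877,.0825,-6.4)
for n in("scene","side"):
    im,d,P=cloud(n); H=cv2.cvtColor(im,cv2.COLOR_RGB2HSV); h,s,v=[H[...,i].astype(int) for i in range(3)];Z=P[...,2]
    m=(abs(P[...,0]-.59)<.07)&(P[...,1]>.1)&(P[...,1]<.31)&(h>35)&(h<80)&(s>80)
    for nm,k in(("set top",m&(Z>.1)&(Z<.12)),("loose",m&(Z>.16))):
        q=P[k]
        if len(q)>10: r=cv2.minAreaRect((q[:,:2]*1000).astype(np.float32)); print(n,nm,len(q),np.round(r[0],1),np.round(r[1],1),round(r[2],1))
to(.5913,.1877,.0825,-6.4)
E
```

```text
t 11.0 at [0.586  0.1748 0.2454] th -6.5 F [-0.2  1.1 -2.3] w 0.0456 | shift [0.068 0.024 0.814] turn -0.0
scene set top 231 [600.6 257.1] [29.4 46.6] 83.7
scene loose 209 [591.1 171.3] [65.7 59.4] 83.9
side set top 74 [594.3 257.2] [34.6 40.5] 85.4
side loose 407 [585.3 170.5] [59.6 48.3] 82.8
t 11.1 at [0.5866 0.1745 0.2469] th -6.5 F [-0.3  0.1 -2.6] w 0.0461 | shift [0.069 0.019 0.822] turn -0.0
```

Call:
{"fn": "move_arm", "kwargs": {"motion": "-1 0.07 0.02 0 0;-1 0.07 0.02 0 0;-1 0.07 0.02 0.12 0;-1 0.07 0.02 0.25 0;-1 0.07 0.02 0.38 0;-1 0.07 0.02 0.5 0;-1 0.07 0.02 0.6 0;-1 0.07 0.02 0.68 0;-1 0.07 0.02 0.74 0;-1 0.07 0.02 0.79 0;-1 0.07 0.02 0.8 0;-1 0.07 0.02 0.8 0"}}

```text
time: 12.1
position: [0.5932, 0.1885, 0.0883]
tool_rot: [0.745, 0.667, -0.0, -0.0]
ft_force: [0.5, -0.3, -3.0]
grip_width: 0.0459
grip_force: 15.0
```

```bash
python3 -c "
from h import *
to(.5923,.1967,.0825,-6.4)
im,_=robot.camera('scene'); a=cv2.resize(im[190:290,240:390,::-1],None,fx=3,fy=3)
im,_=robot.camera('side'); b=cv2.resize(im[110:210,180:290,::-1],None,fx=3,fy=3)
cv2.imwrite('pics/bay.png',np.hstack([a,b]))"
```

```text
t 12.1 at [0.5932 0.1885 0.0883] th -6.4 F [ 0.5 -0.3 -3. ] w 0.0459 | shift [ 0.04  -0.009  0.029] turn 0.0
```

View pics/bay.png

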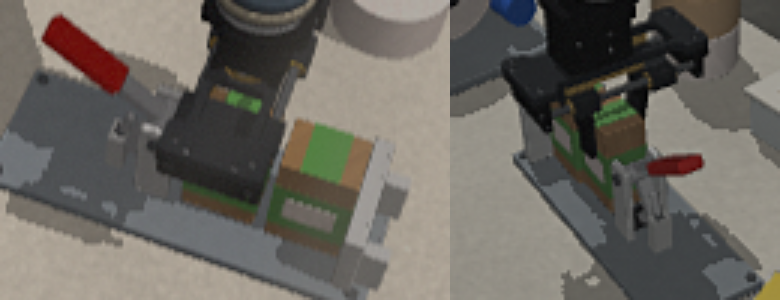

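Call:
{"fn": "move_arm", "kwargs": {"motion": "-1 0 -0.009 0.015 0;-1 0 -0.009 0.03 0;-1 0 -0.009 0.03 0;-1 0.01 -0.009 0.03 0;-1 0.02 -0.009 0.03 0;-1 0.03 -0.009 0.03 0;-1 0.035 -0.009 0.03 0;-1 0.035 -0.009 0.03 0"}}

```text
time: 12.87
position: [0.5924, 0.1961, 0.0826]
tool_rot: [0.745, 0.667, 0.0, 0.0]
ft_force: [0.3, 0.6, -3.3]
grip_width: 0.0457
grip_force: 15.0
```

```bash
python3 -c "
from h import *
to(.5923,.1967,.0815,-6.4)"
```

```text
t 12.87 at [0.5924 0.1961 0.0826] th -6.3 F [ 0.3  0.6 -3.3] w 0.0457 | shift [ 0.003 -0.001  0.006] turn 0.0
```

No contact yet, so I creep on in +y until the force rises.

Call:
{"fn": "move_arm", "kwargs": {"motion": "-1 0.004 0 0 0;-1 0.008 0 0 0;-1 0.008 0 0 0"}}

```text
time: 13.12
position: [0.5924, 0.1974, 0.0825]
tool_rot: [0.745, 0.667, 0.0, 0.0]
ft_force: [0.2, 0.2, -3.2]
grip_width: 0.0459
grip_force: 15.0
```

Call:
{"fn": "move_arm", "kwargs": {"motion": "-1 0.004 0 0 0;-1 0.008 0 0 0;-1 0.008 0 0 0"}}

```text
time: 13.37
position: [0.5924, 0.1981, 0.0825]
tool_rot: [0.745, 0.667, -0.001, 0.0]
ft_force: [-0.5, -2.9, -1.9]
grip_width: 0.0459
grip_force: 15.0
```

Call:
{"fn": "move_arm", "kwargs": {"motion": "-1 0.006 0 0 0;-1 0.008 0 0 0;-1 0.008 0 0 0"}}

```text
time: 13.62
position: [0.5925, 0.1983, 0.0825]
tool_rot: [0.745, 0.667, -0.002, 0.001]
ft_force: [-1.4, -7.7, -1.2]
grip_width: 0.0457
grip_force: 15.0
```

Call:
{"fn": "move_arm", "kwargs": {"motion": "-1 0 0 0.004 0;-1 0 0 0.008 0;-1 0 0 0.008 0"}}

```text
time: 13.87
position: [0.5925, 0.1983, 0.0814]
tool_rot: [0.745, 0.667, -0.002, 0.001]
ft_force: [-1.8, -7.7, 1.9]
grip_width: 0.046
grip_force: 15.0
```

Firm contact against the end stop (7.7 N), and the bed now carries the weight. Next: release, rise and check.

Call:
{"fn": "move_arm", "kwargs": {"motion": "-1 0 0 0.002 0;-0.05 0 0 0.002 0;0.3 0 0 0.002 0;0.7 0 0 0 0;0.7 0 0 0 0;0.7 0 0 0 0;0.7 0 0 -0.1 0;0.7 0 0 -0.25 0;0.7 0 0 -0.45 0;0.7 0 0 -0.65 0;0.7 0 0 -0.8 0;0.7 0 0 -0.8 0"}}

```text
time: 14.87
position: [0.5972, 0.2018, 0.249]
tool_rot: [0.745, 0.667, 0.007, 0.004]
ft_force: [1.7, 0.9, -0.0]
grip_width: 0.0737
grip_force: 0.0
```

Call:
{"fn": "move_arm", "kwargs": {"motion": "0.5 -0.2 0 0 0;0.3 -0.4 0 0 0;-0.2 -0.6 0 0 0;-0.6 -0.8 0 0 0;-1 -0.9 0 0 0;-1 -0.9 0 0 0;-1 -0.9 0 0 0"}}

```text
time: 15.45
position: [0.5727, 0.0208, 0.2406]
tool_rot: [0.746, 0.666, 0.0, -0.0]
ft_force: [-0.3, 0.7, 0.3]
grip_width: 0.0352
grip_force: 0.0
```

```bash
cat > chk.py <<'E'
from h import *
jy=np.radians(83.6); ex=np.array([np.sin(jy),-np.cos(jy)]); ey=np.array([np.cos(jy),np.sin(jy)]); O=np.array([.5912,.1867])
ims=[]
for n in("scene","side"):
    im,d,P=cloud(n); ims.append(im); H=cv2.cvtColor(im,cv2.COLOR_RGB2HSV); h,s,v=[H[...,i].astype(int) for i in range(3)];Z=P[...,2]
    W=(P[...,:2]-O); X=W@ex; Y=W@ey
    top=(Z>.104)&(Z<.12)&(abs(X)<.05)
    for nm,k in(("set green",(Y>.042)&(Y<.11)),("loose green",(Y<.038)&(Y>-.03))):
        q=np.stack([X[top&k&(h>35)&(h<80)&(s>80)],Y[top&k&(h>35)&(h<80)&(s>80)]],1)
        if len(q)>10: r=cv2.minAreaRect((q*1000).astype(np.float32)); print(n,nm,len(q),"mean",(q.mean(0)*1000).round(1),np.round(r[0],1),np.round(r[1],1),round(r[2],1))
    q=np.stack([X,Y],-1)[top&(Y<.11)&(Y>-.04)&(s>50)]; r=cv2.minAreaRect((q*1000).astype(np.float32)); print(n,"pair",np.round(r[0],1),np.round(r[1],1),round(r[2],1))
    red=(h<8)&(s>170)&(abs(X)<.04)&(Y<-.05)&(Y>-.2); print("red jig",X[red].mean().round(4),Y[red].mean().round(4),"Y",Y[red].min().round(4),Y[red].max().round(4),"z",Z[red].min().round(4),Z[red].max().round(4))
cv2.imwrite(f"pics/c{robot.get_obs()['time']:.1f}.png",np.hstack([cv2.resize(ims[0][180:300,220:390,::-1],(480,340)),cv2.resize(ims[1][110:220,190:300,::-1],(310,340))]))
to(*(O+ey*-.128),.20,-6.4)
E
python3 chk.py; ls -t pics|head -1
```

```text
scene set green 233 mean [ 1.7 70.9] [ 1.2 70.9] [44.2 29.7] 0.1
scene loose green 224 mean [ 2.  11.1] [ 0.3 10.9] [29.7 46.6] 89.5
scene pair [ 0.8 40.9] [120.2  49.7] 88.5
red jig 0.0049 -0.1213 Y -0.153 -0.0904 z 0.1159 0.1659
side set green 82 mean [-2.3 70. ] [-1.4 69.7] [32.  45.1] 89.0
side loose green 88 mean [-2.3  9.9] [-1.9 10.1] [45.  31.4] 3.7
side pair [-0.7 40.4] [121.3  47.8] 89.9
red jig -0.0065 -0.1374 Y -0.1559 -0.0969 z 0.1196 0.1628
t 15.55 at [0.5728 0.0225 0.2407] th -6.3 F [-0.4 -0.5 -0.2] w 0.0271 | shift [0.186 0.    0.204] turn 0.0
c15.6.png
```

The spacing is 60.0 mm, the cartons are in line, and the set is still home. Now the lever, with the fingers shut: hover over the handle first.

Call:
{"fn": "move_arm", "kwargs": {"motion": "-1 0.18 0 0 0;-1 0.18 0 0.1 0;-1 0.18 0 0.2 0;-1 0.18 0 0.31 0;-1 0.18 0 0.31 0;-1 0.18 0 0.31 0", "newtons": 20}}

```text
time: 16.05
position: [0.5759, 0.059, 0.1779]
tool_rot: [0.744, 0.668, -0.001, -0.001]
ft_force: [0.3, -0.3, 0.5]
grip_width: 0.0009
grip_force: 0.0
```

```bash
python3 -c "
from h import *
jy=np.radians(83.6);ey=np.array([np.cos(jy),np.sin(jy)]); O=np.array([.5912,.1867])
for y,z in((-.129,.178),(-.139,.14),(-.147,.123),(-.1495,.114),(-.151,.104)): to(*(O+ey*y),z,-6.4)"
```

```text
t 16.05 at [0.5759 0.059  0.1779] th -6.2 F [ 0.3 -0.3  0.5] w 0.0009 | shift [-0.002  0.005 -0.   ] turn 0.001
t 16.05 at [0.5759 0.059  0.1779] th -6.2 F [ 0.3 -0.3  0.5] w 0.0009 | shift [-0.052  0.005  0.19 ] turn 0.001
t 16.05 at [0.5759 0.059  0.1779] th -6.2 F [ 0.3 -0.3  0.5] w 0.0009 | shift [-0.092  0.005  0.275] turn 0.001
t 16.05 at [0.5759 0.059  0.1779] th -6.2 F [ 0.3 -0.3  0.5] w 0.0009 | shift [-0.104  0.005  0.32 ] turn 0.001
t 16.05 at [0.5759 0.059  0.1779] th -6.2 F [ 0.3 -0.3  0.5] w 0.0009 | shift [-0.112  0.005  0.37 ] turn 0.001
```

Call:
{"fn": "move_arm", "kwargs": {"motion": "-1 0 0.005 0.08 0;-1 -0.02 0.005 0.11 0;-1 -0.035 0.005 0.15 0;-1 -0.05 0.005 0.19 0;-1 -0.07 0.005 0.23 0;-1 -0.09 0.005 0.275 0;-1 -0.1 0.005 0.3 0;-1 -0.104 0.005 0.32 0;-1 -0.11 0.005 0.345 0;-1 -0.11 0.005 0.36 0;-1 -0.11 0.005 0.36 0"}}

```text
time: 16.97
position: [0.5747, 0.0354, 0.106]
tool_rot: [0.745, 0.667, -0.001, -0.001]
ft_force: [0.2, 1.0, -0.9]
grip_width: 0.0004
grip_force: 0.0
```

Call:
{"fn": "move_arm", "kwargs": {"motion": "-1 0 0 -0.1 0;-1 0 0 -0.25 0;-1 0 0 -0.45 0;-1 0 0 -0.65 0;-1 0 0 -0.7 0;-1 -0.3 0 -0.7 0;-1 -0.6 0 -0.7 0;-1 -0.6 0 -0.7 0;-1 -0.6 0 -0.7 0;-1 -0.6 0 -0.7 0"}}

```text
time: 17.8
position: [0.5619, -0.0856, 0.2469]
tool_rot: [0.746, 0.665, 0.0, -0.0]
ft_force: [-0.0, 0.8, -0.7]
grip_width: 0.0005
grip_force: 0.0
```

```bash
python3 chk.py; cp pics/c1[78]*.png pics/last.png
```

```text
scene set green 230 mean [ 1.6 71.1] [ 0.5 71. ] [29.4 45.7] 89.9
scene loose green 225 mean [ 1.9 11.1] [-0.3 11. ] [30.  48.4] 89.6
scene pair [ 0.2 40.9] [120.   49.7] 88.7
red jig 0.0049 -0.1384 Y -0.1739 -0.1033 z 0.0853 0.1047
side set green 83 mean [-2.5 70.1] [-1.7 69.3] [29.5 43.8] 88.6
side loose green 88 mean [-2.2  9.8] [-2.5 10.5] [31.5 44.4] 88.7
side pair [-0.8 39. ] [121.   47.2] 89.8
red jig -0.0028 -0.1465 Y -0.1781 -0.1077 z 0.0852 0.0983
t 17.9 at [ 0.5618 -0.0833  0.2467] th -6.4 F [-0.8  0.8  0.4] w 0.0004 | shift [ 0.718 -0.004  0.234] turn 0.0
```

View pics/last.png

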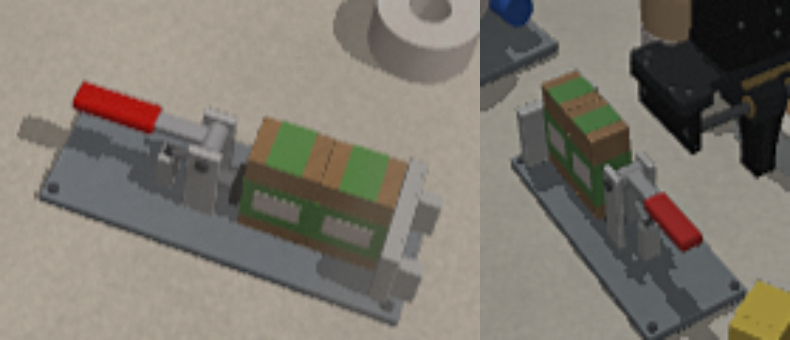

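The picture shows both cartons flush at (330,180), the lever lying nearly flat at (115,108) held by its detent, and the arm clear of everything.

```bash
python3 -c "
from rig import robot; print(robot.hand_in())"
```

```text
the job is handed in; nothing more can be done
None
```

The job is handed in: the green carton stands flush and in line beside the first (60 mm apart by camera), the first is still home against the end stop, and the lever is held down by its detent; the hand-in call gave no verdict.

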